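Make up two kits of turned furniture parts

ROBOT

A 6-joint arm with a two-finger parallel gripper is mounted at the origin on the work surface. World frame = base frame: x ahead of the robot, y to its left, z up, the work surface at z = 0. Lengths are in m, angles in degrees, forces in N, time in s.
With the tool pointing down it reaches from about 0.325 to 0.85 m from the base axis. Payload 4.4 kg.
Tool frame: the origin (TCP) lies between the finger pads; the fingertips stand 19 mm ahead of it and the grasp point (between the pads) is the TCP; z points along the fingers, y is the line along which they close (so a half turn about z gives the same grasp; the last joint's range is limited). The gripper opens to 94 mm and grips with 3 to 60 N. Pads are 16 mm wide; open, the fingers measure 119 mm over their backs; the gripper's body (75 mm by 177 mm) begins 78 mm behind the grasp point.
Start: joints at [55.892, 11.837, 88.321, -0, 79.842, -8.623], TCP at [0.247, 0.519, 0.224] pointing down, gripper open.
Joint ranges: [-156.59, 156.59], [-49.26, 127.26], [12.9, 141.05], [-63.56, 243.56], [4.71, 150.69], [-161.64, 161.64]. Speed limits (degrees/s): [159.86, 159.86, 180, 180, 180, 180].

INTERFACE

Orientations are given as a 3x3 rotation matrix whose columns are the frame's x, y, z axes.
In Python, from workcell import ctrl gives the robot as it stands.
- The arm moves only by the tool step_arm, never from a script. Its argument "motion" is a list of rows, each a list of 3 entries, a list of its own where there are three numbers: the turn, a rotation vector about the tool's x, y, z scaled (see below), then the shift along the tool's x, y, z scaled (see below), then the finger opening in mm, from 0 to 94. In form: [[[ax, ay, az], [x, y, z], fingers], ...]. A call has 1 to 5 rows; each row shifts and turns the commanded pose from where the row before left it, along the tool's axes as they then stand; what a row does not reach is not made up. The controller multiplies each number of a shift by 0.2 m and each number of a turn by 90 degrees. A row lasts 1/8 s, in which the tool goes at most 62.5 mm and 10.7 degrees, less where a joint would pass 70% of its speed; a pose out of reach is approached as far as the arm can. A call with a number of a shift or a turn outside -1 to 1 is refused whole. A call with a gripper value outside its range is refused whole. The fingers move at their own pace and stop on an object; "force" is the grip in N (left out, the last holds). Time passes only in rows, so rows that do not move let the fingers close. It gives the time, the measured TCP pose, the force, the opening and the grip force at its end, in the units of the state.
- ctrl.get_obs(): the state, without advancing time (a new reading comes with each control period).
- ctrl.grab_frame(name): name is "scene" or "top"; returns the picture (400x640x3 uint8, red, green, blue); there is no depth.
- ctrl.get_calibration(name): a dict with "camera_matrix" (3x3 intrinsics, pixels), "position" and "attitude" of the camera in the world. Camera axes: x right, y down, z forward; pixel columns grow to the right and rows downward; lengths in m; the calibration is good to about 2 mm. A picture is of the moment at which its call begins. get_calibration takes no time and is no camera call.
- ctrl.job_done(): hands the job in; it is judged then, once.
The state is a dict: "clock": time; "q": joint angles; "dq": joint speeds; "tau": joint torques, N m; "ee_pos": TCP position; "tcp_rot": TCP orientation; "ft_force": force on the tool from outside, world axes, zero at the start; "torque": the same for the moment, N m; "grip_width": finger opening in m; "grip_force": force on a finger pad.
Only numpy, scipy, OpenCV 4.12 (cv2) and the standard library are available. Lean on these libraries where they do the work, as an engineer would, in place of code of your own. Each camera call takes 0.05 s, during which the arm holds its last target. There are 200 camera calls.

TASK

Make up the two orders from the turned parts on the bench: put the tallest of the three stems and the square-based foot in the tray with two pockets, and the shortest stem, the mushroom knob and the ring in the tray with three pockets. Put one part in each pocket, standing flat on the pocket's floor and upright as it stands now, and let go. Leave the middle stem, the glue bottle and the brush where they are.

Things in the scene. Friction and masses are not known exactly. Their poses are not given: they have to be found in the camera images.
- stem_tall: Turned brown wooden stem standing on the bench, 120 mm tall, the tallest of three alike (120, 90, 60 mm). Origin: centre of its underside; z up its axis. Foot disc 40 mm in diameter, 9 mm high; neck 21 mm in diameter; straight barrel 30 mm in diameter from 76 to 106 mm above the underside (grip here); bead 28 mm in diameter at the top. 75 g, may vary by 30 %.
- stem_mid: Turned brown wooden stem standing on the bench, 90 mm tall, the middle one of three alike (120, 90, 60 mm). Origin: centre of its underside; z up its axis. Foot disc 40 mm in diameter, 9 mm high; neck 21 mm in diameter; straight barrel 30 mm in diameter from 46 to 76 mm above the underside (grip here); bead 28 mm in diameter at the top. 60 g, may vary by 30 %. It is not part of any kit.
- stem_short: Turned brown wooden stem standing on the bench, 60 mm tall, the shortest of three alike (120, 90, 60 mm). Origin: centre of its underside; z up its axis. Foot disc 40 mm in diameter, 9 mm high; neck 21 mm in diameter; straight barrel 30 mm in diameter from 16 to 46 mm above the underside (grip here); bead 28 mm in diameter at the top. 45 g, may vary by 30 %.
- foot: Brown wooden furniture foot: square base plate 46 x 46 mm and 12 mm high with a round bun on top, 36 mm in diameter (its straight side from 17 to 37 mm above the underside, grip here); 42 mm tall in all. Origin: centre of its underside; x and y along the sides of the square, z up. 55 g, may vary by 30 %.
- knob: Brown wooden mushroom-shaped drawer knob standing on its flange, 46 mm tall: flange 36 mm in diameter, neck 20 mm, cap 44 mm in diameter with a straight side from 26 to 40 mm above the underside (grip here). Origin: centre of its underside; z up. 40 g, may vary by 30 %.
- ring: Brown wooden ring (short tube) lying flat with its hole upward: outside 56 mm in diameter, hole 36 mm, 34 mm high; can be gripped across the outside. Origin: centre of its underside; z up. 40 g, may vary by 30 %.
- tray_two: Fixed pale-wood tray with two square pockets in a row, 170 mm long (its x) by 88 mm (its y). Origin: centre of its underside; z up. Each pocket is 76 x 76 mm inside; pocket centres lie on the tray's x axis at x = -41 and +41 mm. Pocket floor 5 mm above the bench, walls and dividers 6 mm thick, their tops 18 mm above the bench.
- tray_three: Fixed pale-wood tray with three square pockets in a row, 252 mm long (its x) by 88 mm (its y). Origin: centre of its underside; z up. Each pocket is 76 x 76 mm inside; pocket centres lie on the tray's x axis at x = -82, 0 and +82 mm. Pocket floor 5 mm above the bench, walls and dividers 6 mm thick, their tops 18 mm above the bench.
- glue: Bystander: white glue bottle with an orange cap, standing upright, 52 mm in diameter, 115 mm tall. Origin: centre of its underside. Leave it alone.
- brush: Bystander: flat brush lying on the bench beyond the stock, 200 mm long. Its x axis runs along the handle towards the bristles. Leave it alone.
There are look-alikes about, which are no part of the job. What is shaped like the stem_mid but pink, turquoise or yellow is not meant.

How it is judged (in metres and radians):
At the end, for the whole second after the job is handed in: Each kit part stands in a pocket of its own in its tray: origin within 22 mm of the pocket centre along both tray axes and under 10 mm above the tray underside, tilt under 0.12 rad, at rest. Middle stem, glue bottle and brush within 25 mm of their start, stem and bottle upright (((x of stem_tall in the frame of tray_two between -0.063 and -0.019 m and x of foot in the frame of tray_two between 0.019 and 0.063 m) or (x of stem_tall in the frame of tray_two between 0.019 and 0.063 m and x of foot in the frame of tray_two between -0.063 and -0.019 m)) and y of stem_tall in the frame of tray_two between -0.022 and 0.022 m and z of stem_tall in the frame of tray_two between 0 and 0.01 m and angle between each of stem_tall, foot, stem_short, knob, ring, stem_mid, glue's own z axis and vertical below 0.12 rad and linear speed of each of stem_tall, foot, stem_short, knob, ring below 0.02 m/s and angular speed of each of stem_tall, foot, stem_short, knob, ring below 0.2 rad/s and y of foot in the frame of tray_two between -0.022 and 0.022 m and z of foot in the frame of tray_two between 0 and 0.01 m and ((x of stem_short in the frame of tray_three between -0.104 and -0.06 m and x of knob in the frame of tray_three between -0.022 and 0.022 m and x of ring in the frame of tray_three between 0.06 and 0.104 m) or (x of stem_short in the frame of tray_three between -0.104 and -0.06 m and x of knob in the frame of tray_three between 0.06 and 0.104 m and x of ring in the frame of tray_three between -0.022 and 0.022 m) or (x of stem_short in the frame of tray_three between -0.022 and 0.022 m and x of knob in the frame of tray_three between -0.104 and -0.06 m and x of ring in the frame of tray_three between 0.06 and 0.104 m) or (x of stem_short in the frame of tray_three between -0.022 and 0.022 m and x of knob in the frame of tray_three between 0.06 and 0.104 m and x of ring in the frame of tray_three between -0.104 and -0.06 m) or (x of stem_short in the frame of tray_three between 0.06 and 0.104 m and x of knob in the frame of tray_three between -0.104 and -0.06 m and x of ring in the frame of tray_three between -0.022 and 0.022 m) or (x of stem_short in the frame of tray_three between 0.06 and 0.104 m and x of knob in the frame of tray_three between -0.022 and 0.022 m and x of ring in the frame of tray_three between -0.104 and -0.06 m)) and y of stem_short in the frame of tray_three between -0.022 and 0.022 m and z of stem_short in the frame of tray_three between 0 and 0.01 m and y of knob in the frame of tray_three between -0.022 and 0.022 m and z of knob in the frame of tray_three between 0 and 0.01 m and y of ring in the frame of tray_three between -0.022 and 0.022 m and z of ring in the frame of tray_three between 0 and 0.01 m and distance of each of stem_mid, glue, brush from where it was at the start of the episode below 0.025 m); the robot touches nothing.
It fails at once if the middle stem is displaced by more than 25 mm (distance of stem_mid from where it was at the start of the episode above 0.025 m).
It fails at once if the glue bottle is displaced by more than 25 mm (distance of glue from where it was at the start of the episode above 0.025 m).
It fails at once if the brush is displaced by more than 25 mm (distance of brush from where it was at the start of the episode above 0.025 m).
It fails at once if the middle stem is knocked over (angle between stem_mid's own z axis and vertical above 0.5 rad).
It fails at once if the glue bottle is knocked over (angle between glue's own z axis and vertical above 0.5 rad).
It also fails if it takes over 112 s, if anything falls off the work surface, if the arm or the gripper's body presses on something with over 40 N, if the wrist force passes 120 N, or if a joint passes its speed limit or range.

## Working session

There is one attempt and no reset: what is moved stays moved. The work goes in short steps, Python scripts to look and compute and a tool call to move; the robot and the scene stay as the last step left them, time stands still between calls to the robot, and variables do not carry over. Pictures are saved under pics/ and viewed, at most 14 in all, crops included, and the job is handed in when it is done.

Besides the shell and the picture viewer there is one more tool, called after "Request:" as a command line: name --argument value ..., lists and objects as JSON in quotes. step_arm: Moves the arm, as the interface text tells. Its arguments: {"type":"object","properties":{"motion":{"type":"array","items":{"type":"array"}},"force":{"type":"number"}},"required":["motion"]}

```bash
mkdir -p pics; python3 - <<'E'
from workcell import ctrl
import cv2
for n in("scene","top"):
    f=ctrl.grab_frame(n); cv2.imwrite(f"pics/{n}0.png",f[:,:,::-1]); c=ctrl.get_calibration(n); print(c)
o=ctrl.get_obs();print(o)
E
```

```text
{'camera_matrix': array([[384.83223555,   0.        , 320.32818002],
       [  0.        , 384.83223555, 207.77359932],
       [  0.        ,   0.        ,   1.        ]]), 'position': array([0.89815924, 0.44534582, 0.69878787]), 'attitude': array([[-0.77132835,  0.48313774, -0.41428311],
       [ 0.63641308,  0.59120615, -0.49543282],
       [ 0.00556443, -0.64579657, -0.76348925]])}
{'camera_matrix': array([[407.18290411,   0.        , 323.74327952],
       [  0.        , 407.18290411, 198.14503622],
       [  0.        ,   0.        ,   1.        ]]), 'position': array([ 0.38579026, -0.01167467,  1.10369599]), 'attitude': array([[-0.01225597, -0.98865868,  0.14967899],
       [-0.99942008,  0.01686769,  0.02958009],
       [-0.03176935, -0.14922966, -0.98829207]])}
{'clock': 0.1, 'q': array([ 5.58907852e+01,  1.18816161e+01,  8.83958036e+01,  1.83330346e-04,
        7.98427487e+01, -8.62075784e+00]), 'dq': array([-0.00113887, -0.08251751, -0.1853726 ,  0.01849695,  0.10810735,
       -0.0443584 ]), 'tau': array([-3.80325882e-04, -3.71865284e+01, -2.82293022e+01,  7.00295297e-02,
        3.11288272e-02, -5.96055293e-05]), 'ee_pos': array([0.2470336 , 0.51845917, 0.22339131]), 'tcp_rot': array([[-9.02671567e-01,  4.30328540e-01, -1.17873330e-03],
       [ 4.30330037e-01,  9.02669956e-01, -1.73476234e-03],
       [ 3.17489395e-04, -2.07316498e-03, -9.99997801e-01]]), 'ft_force': array([0.3247785 , 0.33055583, 0.59798964]), 'torque': array([ 0.06370328,  0.02978181, -0.04431999]), 'grip_force': 0.0, 'grip_width': 0.09397136218701192}
```

View pics/scene0.png

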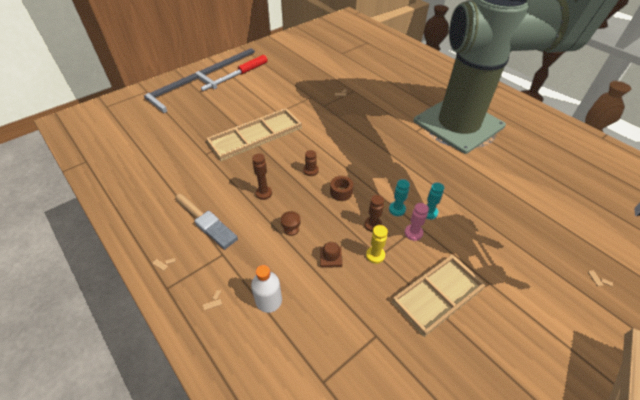

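View pics/top0.png

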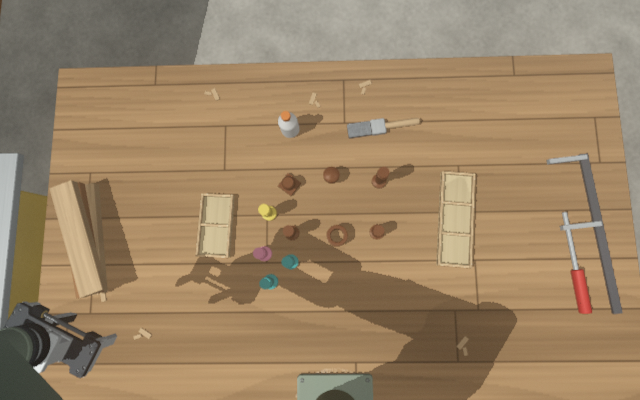

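The scene view shows the tall stem at (262,175), short stem (311,163), ring (342,187), middle stem (375,213), knob (291,223) and foot (331,254). The two-pocket tray is at (440,293), the three-pocket tray at (255,132). In the top view the same parts sit at tall (381,178), short (377,231), ring (338,235), middle (290,232), knob (331,175) and foot (289,183), with the trays at (215,225) and (457,220). Next I'll measure them with masks.

```bash
cat > h.py <<'E'
import cv2,numpy as np
from workcell import ctrl
def ray(n,px):
    c=ctrl.get_calibration(n); d=c["attitude"]@np.linalg.inv(c["camera_matrix"])@np.array([*px,1.]); return c["position"],d
def plane(n,px,z):
    p,d=ray(n,px); return (p+d*(z-p[2])/d[2])[:2]
def brown(bgr):
    h=cv2.cvtColor(bgr,cv2.COLOR_BGR2HSV); return ((h[...,2]<115)&(h[...,1]>120)&((h[...,0]<12)|(h[...,0]>170))).astype(np.uint8)*255
def blobs(m,amin):
    m=cv2.morphologyEx(m,cv2.MORPH_OPEN,np.ones((2,2),np.uint8))
    n,l,s,c=cv2.connectedComponentsWithStats(m); return [(s[i],c[i]) for i in range(1,n) if s[i][4]>amin]
E
python3 - <<'E'
from h import *
t=cv2.imread("pics/top0.png");s=cv2.imread("pics/scene0.png")
for n,i in(("top",t),("scene",s)):
    h=cv2.cvtColor(i,cv2.COLOR_BGR2HSV)
    for p in ([(381,178),(377,231),(331,175),(289,183),(450,250),(300,160),(420,320)] if n=="top" else [(262,180),(291,223),(331,250),(311,165),(250,180),(330,120)]): print(n,p,h[p[1],p[0]])
    for st,c in blobs(brown(i),60):
        if n=="top" and 180<c[0]<500 and 100<c[1]<290 or n=="scene" and 170<c[0]<500 and 90<c[1]<330: print(n,st,c.round(1))
a=cv2.resize(t[105:285,190:490],None,fx=2.6,fy=2.6,interpolation=cv2.INTER_CUBIC)
b=cv2.cvtColor(brown(t)[105:285,190:490],cv2.COLOR_GRAY2BGR)
cv2.imwrite("pics/crop.png",a)
E
```

```text
top (381, 178) [ 13 133 115]
top (377, 231) [ 12 132 135]
top (331, 175) [ 12 131 134]
top (289, 183) [ 12 132 131]
top (450, 250) [ 21  69 208]
top (300, 160) [ 16 101 185]
top (420, 320) [ 16 115 111]
scene (262, 180) [ 10 148  86]
scene (291, 223) [ 10 145 134]
scene (331, 250) [ 11 150 131]
scene (311, 165) [ 11 147  80]
scene (250, 180) [ 14 127 173]
scene (330, 120) [ 14 126 115]
scene [304 157  13  18 110] [310.5 165.4]
scene [255 162  12  14  87] [260.7 168.2]
scene [335 179  11   9  61] [340.1 183.5]
scene [335 190  18  11  88] [343.9 195.3]
scene [282 219  12  16  67] [287.2 226.6]
scene [327 250  14  13  69] [334.4 256.9]
```

View pics/crop.png

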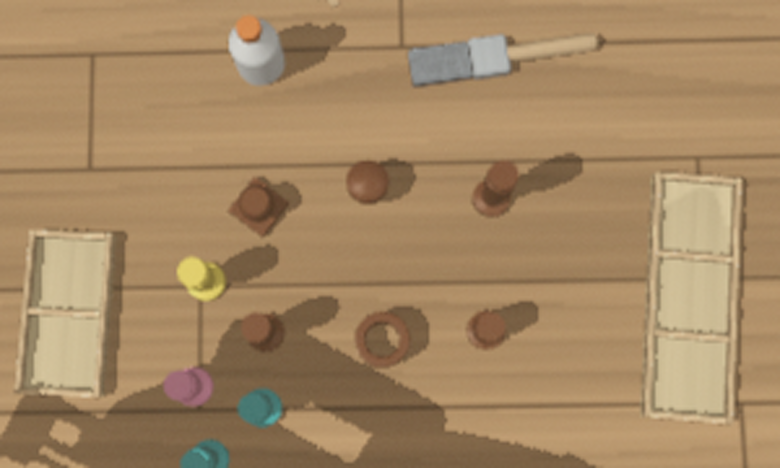

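The crop clearly shows the parts: foot (257,205), knob (367,182), tall stem (497,188), ring (382,340), short stem (489,328) and middle stem (262,331). I'll tune the mask on hue.

```bash
cat >> h.py <<'E'
def brown(bgr):
    h=cv2.cvtColor(bgr,cv2.COLOR_BGR2HSV).astype(int); b,g,r=[bgr[...,k].astype(float)+1 for k in range(3)]
    return ((r/g>1.36)&(r/b>1.7)&(h[...,2]<165)&(h[...,0]<15)).astype(np.uint8)*255
E
python3 - <<'E'
from h import *
t=cv2.imread("pics/top0.png");s=cv2.imread("pics/scene0.png")
for n,i in(("top",t),("scene",s)):
    for st,c in blobs(brown(i),60):
        if n=="top" and 180<c[0]<500 and 100<c[1]<290 or n=="scene" and 170<c[0]<500 and 90<c[1]<330:
            print(n,st,c.round(1), [plane(n,c,z).round(3).tolist() for z in (0.02,0.03,.045,.06)])
h=cv2.cvtColor(t,cv2.COLOR_BGR2HSV)
m=((h[...,1]<90)&(h[...,2]>140)&(h[...,0]>17)).astype(np.uint8)*255
m=cv2.morphologyEx(m,cv2.MORPH_CLOSE,np.ones((7,7),np.uint8))
cs,_=cv2.findContours(m,0,2)
for c in cs:
    if cv2.contourArea(c)>800:
        r=cv2.minAreaRect(c); b=cv2.boxPoints(r); w=np.array([plane("top",p,.016) for p in b]); print(np.round(r[0]),w.mean(0).round(3),[np.linalg.norm(w[k]-w[k-1]).round(3) for k in(1,2)],np.degrees(np.arctan2(*(w[1]-w[0])[::-1])).round(1),np.degrees(np.arctan2(*(w[2]-w[1])[::-1])).round(1))
v=np.hstack([cv2.resize(brown(t)[105:285,190:490],None,fx=1.3,fy=1.3),cv2.resize(brown(s)[80:330,170:500],(400,234))]);cv2.imwrite("pics/m.png",v)
E
```

```text
top [325 168  15  16 189] [332.3 175.1] [[0.613, -0.003], [0.611, -0.003], [0.607, -0.003], [0.604, -0.004]]
top [373 168  17  21 227] [381.8 177.9] [[0.603, -0.137], [0.601, -0.136], [0.598, -0.134], [0.595, -0.132]]
top [279 175  22  21 266] [290.  185.1] [[0.587, 0.112], [0.585, 0.111], [0.583, 0.109], [0.58, 0.107]]
top [284 227  16  14 171] [291.4 232.8] [[0.458, 0.108], [0.457, 0.107], [0.456, 0.105], [0.455, 0.104]]
top [328 226  21  21 199] [337.9 235.9] [[0.448, -0.015], [0.447, -0.015], [0.447, -0.015], [0.446, -0.015]]
top [371 226  14  14 153] [378.  232.3] [[0.456, -0.122], [0.455, -0.121], [0.454, -0.119], [0.453, -0.118]]
scene [303 151  17  27 324] [311.6 164.3] [[0.455, -0.121], [0.461, -0.113], [0.471, -0.101], [0.481, -0.088]]
scene [253 154  21  47 579] [262.2 177.6] [[0.579, -0.161], [0.583, -0.152], [0.591, -0.139], [0.598, -0.126]]
scene [331 176  24  26 510] [342.5 188.5] [[0.45, -0.008], [0.456, -0.002], [0.466, 0.008], [0.476, 0.019]]
scene [365 195  21  37 465] [375.4 212.3] [[0.441, 0.095], [0.448, 0.1], [0.458, 0.108], [0.468, 0.116]]
scene [281 212  21  25 418] [291.5 223.4] [[0.609, -0.001], [0.613, 0.006], [0.619, 0.016], [0.626, 0.026]]
scene [320 242  24  27 539] [331.7 256.2] [[0.596, 0.122], [0.6, 0.127], [0.607, 0.134], [0.614, 0.141]]
[328. 387.] [0.068 0.016] [np.float64(0.159), np.float64(0.056)] -88.9 -179.9
[214. 225.] [0.484 0.319] [np.float64(0.173), np.float64(0.088)] -3.3 -96.2
[ 77. 244.] [0.441 0.693] [np.float64(0.066), np.float64(0.347)] -74.3 -159.5
[456. 219.] [ 0.49  -0.329] [np.float64(0.254), np.float64(0.094)] -5.8 -93.9
[  8. 238.] [0.461 0.884] [np.float64(0.049), np.float64(0.468)] -91.2 -174.1
[416. 134.] [ 0.743 -0.226] [np.float64(1.279), np.float64(0.758)] -92.0 172.9
```

View pics/m.png

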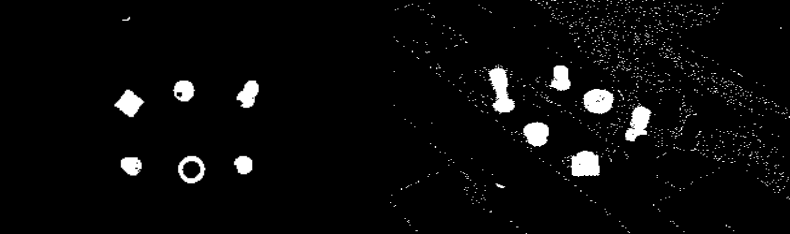

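```bash
cat >> h.py <<'E'
from scipy.spatial.transform import Rotation as R
def go(tgt,yaw=None):
    "numbers (scaled) to put TCP at tgt with tool y at heading yaw, pointing down; shift in axes after the turn"
    o=ctrl.get_obs(); A=np.array(o["tcp_rot"]); B=A
    if yaw is not None:
        y=np.radians(yaw); ya=np.array([np.cos(y),np.sin(y),0]); za=np.array([0,0,-1.]); B=np.c_[np.cross(ya,za),ya,za]
    rv=R.from_matrix(A.T@B).as_rotvec(degrees=True)/90
    d=np.array(tgt)-o["ee_pos"]
    print("t",round(o["clock"],2),"turn",rv.round(3),"shift before",(A.T@d/.2).round(3),"after",(B.T@d/.2).round(3),"yaw",np.degrees(np.arctan2(A[1,1],A[0,1])).round(1))
E
python3 - <<'E'
from h import *
t=cv2.imread("pics/top0.png"); m=brown(t); m[:170]=0;m[205:]=0;m[:,:270]=0;m[:,310:]=0
r=cv2.minAreaRect(cv2.findNonZero(m)); w=np.array([plane("top",p,.012) for p in cv2.boxPoints(r)]); print(w.mean(0),w[1]-w[0],np.degrees(np.arctan2(*(w[1]-w[0])[::-1])),np.linalg.norm(w[1]-w[0]),np.linalg.norm(w[1]-w[2]))
go([.587,.112,.223],50)
E
```

```text
[0.59199013 0.11519935] [ 0.03657779 -0.02729432] -36.73027817377075 0.04563895854875945 0.04627576795876201
t 0.1 turn [-0.001 -0.     0.161] shift before [-2.409 -1.103  0.003] after [-2.608e+00 -4.640e-01  2.000e-03] yaw 64.5
```

Request:
step_arm --motion '[[[0, 0, 0.062], [0, 0, 0], 94], [[0, 0, 0.062], [0, 0, 0], 94], [[0, 0, 0], [-0.25, -0.057, 0], 94], [[0, 0, 0], [-0.25, -0.057, 0], 94], [[0, 0, 0], [-0.25, -0.057, 0], 94]]' --force 20

```text
clock: 0.72
ee_pos: [0.3478, 0.4007, 0.2239]
tcp_rot: [[-0.803, 0.596, -0.001], [0.596, 0.803, -0.001], [0.0, -0.001, -1.0]]
ft_force: [0.0, -0.2, -0.7]
grip_width: 0.0943
grip_force: 0.0
```

Request:
step_arm --motion '[[[0, 0, 0], [-0.25, -0.057, 0], 94], [[0, 0, 0], [-0.25, -0.057, 0], 94], [[0, 0, 0], [-0.25, -0.057, 0], 94], [[0, 0, 0], [-0.25, -0.057, 0], 94], [[0, 0, 0], [-0.25, -0.057, 0], 94]]'

```text
clock: 1.35
ee_pos: [0.5145, 0.2057, 0.224]
tcp_rot: [[-0.802, 0.597, -0.001], [0.597, 0.802, 0.0], [0.001, -0.0, -1.0]]
ft_force: [-0.2, -0.0, 0.4]
grip_width: 0.0942
grip_force: 0.0
```

Request:
step_arm --motion '[[[0, 0, 0], [-0.25, -0.057, 0], 94], [[0, 0, 0], [-0.25, -0.057, 0], 94], [[0, 0, 0], [-0.08, -0.02, 0], 94], [[0, 0, 0], [0, 0, 0], 94], [[0, 0, 0], [0, 0, 0], 94]]'

```text
clock: 1.98
ee_pos: [0.5899, 0.1177, 0.2241]
tcp_rot: [[-0.803, 0.596, -0.001], [0.596, 0.803, 0.001], [0.001, -0.0, -1.0]]
ft_force: [-0.3, -0.0, 0.1]
grip_width: 0.0941
grip_force: 0.0
```

```bash
python3 - <<'E'
from h import *
go([.591,.115,.036],53.3)
E
```

```text
t 1.98 turn [-0.    -0.001  0.001] shift before [-0.013 -0.007  0.941] after [-0.012 -0.008  0.941] yaw 53.4
```

Request:
step_arm --motion '[[[0, 0, 0], [-0.012, -0.008, 0.25], 94], [[0, 0, 0], [0, 0, 0.25], 94], [[0, 0, 0], [0, 0, 0.25], 94], [[0, 0, 0], [0, 0, 0.19], 94], [[0, 0, 0], [0, 0, 0], 94]]'

```text
clock: 2.6
ee_pos: [0.5875, 0.1151, 0.033]
tcp_rot: [[-0.804, 0.595, -0.009], [0.595, 0.804, -0.0], [0.007, -0.005, -1.0]]
ft_force: [0.4, -0.5, 1.0]
grip_width: 0.0941
grip_force: 0.0
```

Request:
step_arm --motion '[[[0, 0, 0], [0, 0, 0], 20], [[0, 0, 0], [0, 0, 0], 20], [[0, 0, 0], [0, 0, 0], 20], [[0, 0, 0], [0, 0, 0], 20], [[0, 0, 0], [0, 0, 0], 20]]'

```text
clock: 3.22
ee_pos: [0.5922, 0.1136, 0.0368]
tcp_rot: [[-0.802, 0.597, 0.0], [0.597, 0.802, 0.0], [-0.0, 0.0, -1.0]]
ft_force: [0.5, -0.4, 0.6]
grip_width: 0.0474
grip_force: 0.0
```

Request:
step_arm --motion '[[[0, 0, 0], [0, 0, 0], 20], [[0, 0, 0], [0, 0, 0], 20], [[0, 0, 0], [0, 0, 0], 20], [[0, 0, 0], [0, 0, 0], 20], [[0, 0, 0], [0, 0, 0], 20]]'

```text
clock: 3.85
ee_pos: [0.592, 0.1137, 0.0365]
tcp_rot: [[-0.802, 0.597, 0.0], [0.597, 0.802, -0.0], [-0.0, -0.0, -1.0]]
ft_force: [-1.0, -0.2, 1.1]
grip_width: 0.0354
grip_force: 20.0
```

Request:
step_arm --motion '[[[0, 0, 0], [0, 0, -0.15], 20], [[0, 0, 0], [0, 0, -0.25], 20], [[0, 0, 0], [0, 0, -0.25], 20], [[0, 0, -0.117], [0, 0, -0.15], 20], [[0, 0, -0.117], [0, 0, -0.1], 20]]'

```text
clock: 4.47
ee_pos: [0.5925, 0.1137, 0.2185]
tcp_rot: [[-0.965, 0.263, 0.002], [0.263, 0.965, 0.0], [-0.002, 0.001, -1.0]]
ft_force: [1.0, 0.2, -1.3]
grip_width: 0.0358
grip_force: 20.0
```

Request:
step_arm --motion '[[[0, 0, -0.117], [0, 0, 0], 20], [[0, 0, 0], [0.105, 0.244, 0], 20], [[0, 0, 0], [0.105, 0.244, 0], 20], [[0, 0, 0], [0.105, 0.244, 0], 20], [[0, 0, 0], [0.105, 0.244, 0], 20]]'

```text
clock: 5.1
ee_pos: [0.5246, 0.3168, 0.2161]
tcp_rot: [[-0.996, 0.088, -0.0], [0.088, 0.996, -0.0], [0.0, -0.0, -1.0]]
ft_force: [0.8, 0.6, -1.5]
grip_width: 0.0355
grip_force: 20.0
```

```bash
python3 - <<'E'
from h import *
go([.525,.3155,.044],85)
f=ctrl.grab_frame("scene"); cv2.imwrite("pics/s1.png",f[:,:,::-1])
E
```

```text
t 5.1 turn [-0.    -0.    -0.001] shift before [-0.003 -0.006  0.86 ] after [-0.003 -0.006  0.86 ] yaw 84.9
```

View pics/s1.png

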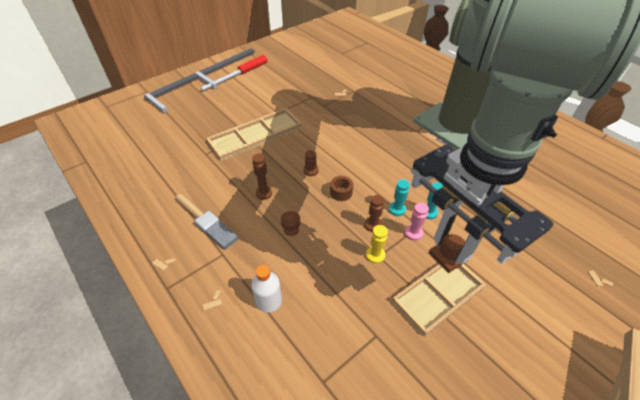

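The picture shows the foot held upright over the two-pocket tray, at about (452,250). Next I lower it and release.

Request:
step_arm --motion '[[[0, 0, 0], [0, 0, 0.25], 20], [[0, 0, 0], [0, 0, 0.25], 20], [[0, 0, 0], [0, 0, 0.2], 20], [[0, 0, 0], [0, 0, 0.1], 20], [[0, 0, 0], [0, 0, 0.05], 20]]'

```text
clock: 5.78
ee_pos: [0.5253, 0.3153, 0.0455]
tcp_rot: [[-0.996, 0.088, -0.001], [0.088, 0.996, -0.0], [0.001, -0.001, -1.0]]
ft_force: [-0.1, 0.2, -0.6]
grip_width: 0.0353
grip_force: 20.0
```

Request:
step_arm --motion '[[[0, 0, 0], [0, 0, 0.016], 20], [[0, 0, 0], [0, 0, 0], 20], [[0, 0, 0], [0, 0, 0], 66], [[0, 0, 0], [0, 0, 0], 66], [[0, 0, 0], [0, 0, 0], 66]]'

```text
clock: 6.4
ee_pos: [0.5258, 0.3157, 0.0438]
tcp_rot: [[-0.996, 0.088, 0.001], [0.088, 0.996, 0.0], [-0.001, 0.0, -1.0]]
ft_force: [0.0, -0.3, 0.9]
grip_width: 0.062
grip_force: 0.0
```

Request:
step_arm --motion '[[[0, 0, 0], [0, 0, -0.15], 66], [[0, 0, 0], [0, 0, -0.25], 66], [[0, 0, 0], [0, 0, -0.25], 66], [[0, 0, 0], [0, 0, -0.25], 66], [[0, 0, 0], [-0.06, -0.243, 0], 66]]'

```text
clock: 7.02
ee_pos: [0.5362, 0.2691, 0.2298]
tcp_rot: [[-0.996, 0.083, 0.012], [0.083, 0.997, 0.005], [-0.011, 0.006, -1.0]]
ft_force: [0.0, -0.4, -0.4]
grip_width: 0.0659
grip_force: 0.0
```

Request:
step_arm --motion '[[[0, 0, 0], [-0.06, -0.243, 0], 66], [[0, 0, 0], [-0.06, -0.243, 0], 66], [[0, 0, 0], [-0.06, -0.243, 0], 66], [[0, 0, 0], [-0.06, -0.243, 0], 66], [[0, 0, 0], [-0.06, -0.243, 0], 66]]'

```text
clock: 7.65
ee_pos: [0.5716, 0.0171, 0.2235]
tcp_rot: [[-0.996, 0.088, 0.001], [0.088, 0.996, 0.0], [-0.001, 0.0, -1.0]]
ft_force: [0.1, 1.0, -0.1]
grip_width: 0.0661
grip_force: 0.0
```

Request:
step_arm --motion '[[[0, 0, 0], [-0.06, -0.243, 0], 66], [[0, 0, 0], [-0.06, -0.243, 0], 66], [[0, 0, 0], [-0.06, -0.243, 0], 66], [[0, 0, 0], [0, 0, 0], 66], [[0, 0, 0], [0, 0, 0], 66]]'

```text
clock: 8.28
ee_pos: [0.5943, -0.1293, 0.2231]
tcp_rot: [[-0.996, 0.089, -0.0], [0.089, 0.996, 0.001], [0.001, 0.001, -1.0]]
ft_force: [-0.3, 0.8, -0.0]
grip_width: 0.0657
grip_force: 0.0
```

```bash
python3 - <<'E'
from h import *
go([.595,-.130,.093],85)
t=ctrl.grab_frame("top"); cv2.imwrite("pics/t2.png",cv2.resize(t[105:285,190:490,::-1],None,fx=2.6,fy=2.6,interpolation=cv2.INTER_CUBIC))
E
```

```text
t 8.28 turn [ 0.001 -0.    -0.001] shift before [-0.004 -0.004  0.65 ] after [-0.004 -0.003  0.65 ] yaw 84.9
```

View pics/t2.png

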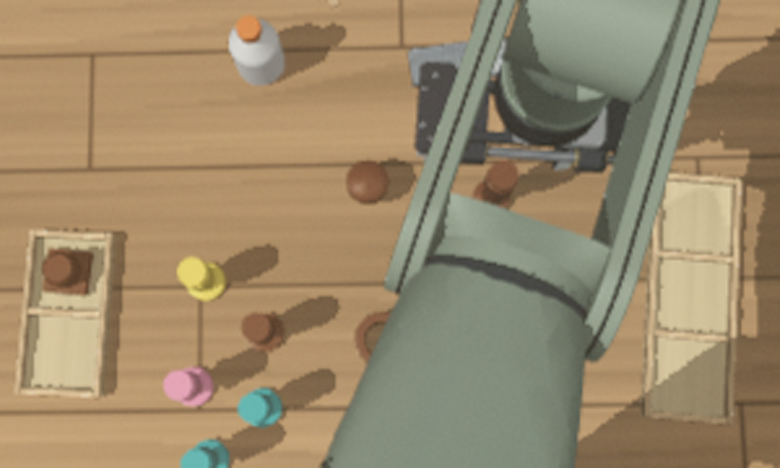

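The foot is square and centred in its pocket, at (66,270) in the crop. Next is the tall stem.

Request:
step_arm --motion '[[[0, 0, 0], [-0.003, -0.003, 0.2], 66], [[0, 0, 0], [0, 0, 0.2], 66], [[0, 0, 0], [0, 0, 0.15], 66], [[0, 0, 0], [0, 0, 0.1], 66], [[0, 0, 0], [0, 0, 0], 66]]'

```text
clock: 8.95
ee_pos: [0.5939, -0.1289, 0.0917]
tcp_rot: [[-0.996, 0.087, -0.003], [0.087, 0.996, 0.001], [0.003, 0.001, -1.0]]
ft_force: [0.7, 0.0, 1.0]
grip_width: 0.0663
grip_force: 0.0
```

Request:
step_arm --motion '[[[0, 0, 0], [0, 0, 0], 66], [[0, 0, 0], [0, 0, 0], 15], [[0, 0, 0], [0, 0, 0], 15], [[0, 0, 0], [0, 0, 0], 15], [[0, 0, 0], [0, 0, 0], 15]]'

```text
clock: 9.57
ee_pos: [0.5951, -0.1304, 0.0934]
tcp_rot: [[-0.996, 0.088, 0.0], [0.088, 0.996, -0.0], [-0.0, -0.0, -1.0]]
ft_force: [-0.3, -0.0, -0.4]
grip_width: 0.0292
grip_force: 18.5
```

Request:
step_arm --motion '[[[0, 0, 0], [0, 0, 0], 15], [[0, 0, 0], [0, 0, 0], 15], [[0, 0, 0], [0, 0, 0], 15], [[0, 0, 0], [0, 0, 0], 15]]'

```text
clock: 10.07
ee_pos: [0.5952, -0.1304, 0.0934]
tcp_rot: [[-0.996, 0.088, 0.0], [0.088, 0.996, -0.0], [-0.0, -0.0, -1.0]]
ft_force: [-0.9, -0.3, 1.6]
grip_width: 0.0295
grip_force: 20.0
```

Request:
step_arm --motion '[[[0, 0, 0], [0, 0, -0.12], 15], [[0, 0, 0], [0, 0, -0.22], 15], [[0, 0, 0], [0, 0, -0.22], 15], [[0, 0, 0], [0, 0, -0.19], 15], [[0, 0, 0], [0.045, 0.1, 0], 15]]'

```text
clock: 10.7
ee_pos: [0.5902, -0.1108, 0.2472]
tcp_rot: [[-0.996, 0.09, 0.008], [0.09, 0.996, -0.003], [-0.008, -0.002, -1.0]]
ft_force: [0.0, 0.2, -0.7]
grip_width: 0.0297
grip_force: 20.0
```

Request:
step_arm --motion '[[[0, 0, 0], [0.095, 0.219, 0], 15], [[0, 0, 0], [0.095, 0.219, 0], 15], [[0, 0, 0], [0.095, 0.219, 0], 15], [[0, 0, 0], [0.095, 0.219, 0], 15], [[0, 0, 0], [0.095, 0.219, 0], 15]]'

```text
clock: 11.32
ee_pos: [0.5098, 0.119, 0.2407]
tcp_rot: [[-0.996, 0.088, -0.004], [0.088, 0.996, 0.0], [0.004, -0.0, -1.0]]
ft_force: [0.6, 0.7, -0.3]
grip_width: 0.0296
grip_force: 20.0
```

Request:
step_arm --motion '[[[0, 0, 0], [0.095, 0.219, 0], 15], [[0, 0, 0], [0.095, 0.219, 0], 15], [[0, 0, 0], [0.095, 0.219, 0], 15], [[0, 0, 0], [0.095, 0.219, 0], 15], [[0, 0, 0], [0.052, 0.12, 0], 15]]'

```text
clock: 11.95
ee_pos: [0.4407, 0.3249, 0.2406]
tcp_rot: [[-0.996, 0.085, -0.004], [0.085, 0.996, -0.001], [0.004, -0.002, -1.0]]
ft_force: [-1.0, -0.6, 0.2]
grip_width: 0.0297
grip_force: 20.0
```

Request:
step_arm --motion '[[[0, 0, 0], [0, 0, 0], 15], [[0, 0, 0], [0, 0, 0], 15], [[0, 0, 0], [0, 0, 0], 15]]'

```text
clock: 12.32
ee_pos: [0.444, 0.3219, 0.2426]
tcp_rot: [[-0.996, 0.089, -0.001], [0.089, 0.996, -0.001], [0.001, -0.001, -1.0]]
ft_force: [0.2, 0.2, -1.1]
grip_width: 0.0296
grip_force: 20.0
```

```bash
python3 - <<'E'
from h import *
go([.443,.3225,.0995],85)
E
```

```text
t 12.32 turn [-0.001 -0.001 -0.001] shift before [0.005 0.003 0.716] after [0.005 0.003 0.716] yaw 84.9
```

Request:
step_arm --motion '[[[0, 0, 0], [0.005, 0.003, 0.2], 15], [[0, 0, 0], [0, 0, 0.2], 15], [[0, 0, 0], [0, 0, 0.17], 15], [[0, 0, 0], [0, 0, 0.09], 15], [[0, 0, 0], [0, 0, 0.04], 15]]'

```text
clock: 12.95
ee_pos: [0.4431, 0.323, 0.1025]
tcp_rot: [[-0.996, 0.089, -0.001], [0.089, 0.996, -0.001], [0.001, -0.001, -1.0]]
ft_force: [1.0, 0.0, -0.1]
grip_width: 0.0294
grip_force: 20.0
```

Request:
step_arm --motion '[[[0, 0, 0], [0, 0, 0.016], 15], [[0, 0, 0], [0, 0, 0], 15], [[0, 0, 0], [0, 0, 0], 66], [[0, 0, 0], [0, 0, 0], 66], [[0, 0, 0], [0, 0, 0], 66]]'

```text
clock: 13.58
ee_pos: [0.4433, 0.3238, 0.1005]
tcp_rot: [[-0.996, 0.088, 0.001], [0.088, 0.996, 0.0], [-0.001, 0.0, -1.0]]
ft_force: [0.3, -0.1, -0.6]
grip_width: 0.0561
grip_force: 0.0
```

Request:
step_arm --motion '[[[0, 0, 0], [0, 0, 0], 66], [[0, 0, 0], [0, 0, -0.15], 66], [[0, 0, 0], [0, 0, -0.25], 66], [[0, 0, 0], [0, 0, -0.25], 66], [[0, 0, 0], [-0.025, -0.219, 0], 66]]'

```text
clock: 14.2
ee_pos: [0.4474, 0.2821, 0.2358]
tcp_rot: [[-0.996, 0.084, 0.011], [0.084, 0.996, 0.005], [-0.01, 0.006, -1.0]]
ft_force: [-0.3, -0.6, -0.3]
grip_width: 0.0661
grip_force: 0.0
```

Request:
step_arm --motion '[[[0, 0, 0], [-0.025, -0.219, 0], 66], [[0, 0, 0], [-0.025, -0.219, 0], 66], [[0, 0, 0], [-0.025, -0.219, 0], 66], [[0, 0, 0], [-0.025, -0.219, 0], 66], [[0, 0, 0], [-0.025, -0.219, 0], 66]]'

```text
clock: 14.82
ee_pos: [0.4497, 0.0579, 0.2302]
tcp_rot: [[-0.996, 0.088, 0.001], [0.088, 0.996, -0.0], [-0.001, 0.0, -1.0]]
ft_force: [-0.0, 0.9, -0.0]
grip_width: 0.0659
grip_force: 0.0
```

Request:
step_arm --motion '[[[0, 0, 0], [-0.025, -0.219, 0], 66], [[0, 0, 0], [-0.025, -0.219, 0], 66], [[0, 0, 0], [-0.025, -0.219, 0], 66], [[0, 0, 0], [-0.025, -0.219, 0], 66], [[0, 0, 0], [0, 0, 0], 66]]'

```text
clock: 15.45
ee_pos: [0.4542, -0.1195, 0.2301]
tcp_rot: [[-0.996, 0.093, 0.0], [0.093, 0.996, -0.001], [-0.0, -0.001, -1.0]]
ft_force: [-0.0, 1.4, 1.4]
grip_width: 0.0661
grip_force: 0.0
```

```bash
python3 - <<'E'
from h import *
go([.455,-.119,.034],85)
f=ctrl.grab_frame("scene"); cv2.imwrite("pics/s3.png",f[:,:,::-1])
E
```

```text
t 15.45 turn [-0.     0.    -0.004] shift before [-0.003  0.003  0.98 ] after [-0.004  0.003  0.98 ] yaw 84.7
```

View pics/s3.png

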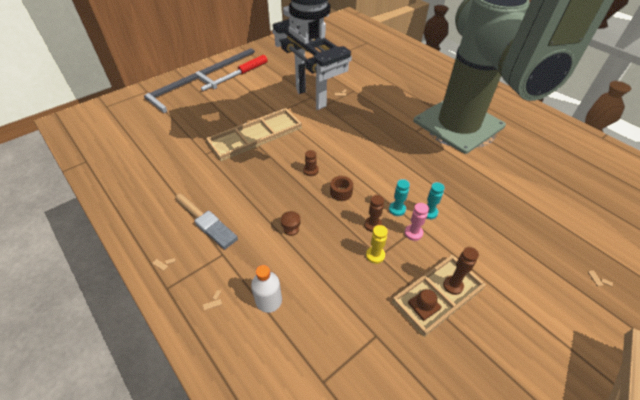

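Tray two is complete: the tall stem stands at (461,270) and the foot at (428,303). Next is the short stem.

Request:
step_arm --motion '[[[0, 0, 0], [-0.003, 0, 0.25], 66], [[0, 0, 0], [0, 0, 0.25], 66], [[0, 0, 0], [0, 0, 0.25], 66], [[0, 0, 0], [0, 0, 0.15], 66], [[0, 0, 0], [0, 0, 0.08], 66]]'

```text
clock: 16.12
ee_pos: [0.4537, -0.1153, 0.0324]
tcp_rot: [[-0.996, 0.086, -0.003], [0.086, 0.996, 0.002], [0.003, 0.001, -1.0]]
ft_force: [0.1, 0.8, 0.8]
grip_width: 0.0659
grip_force: 0.0
```

Request:
step_arm --motion '[[[0, 0, 0], [0, 0, 0], 66], [[0, 0, 0], [0, 0, 0], 15], [[0, 0, 0], [0, 0, 0], 15], [[0, 0, 0], [0, 0, 0], 15], [[0, 0, 0], [0, 0, 0], 15]]'

```text
clock: 16.75
ee_pos: [0.4552, -0.1174, 0.0345]
tcp_rot: [[-0.996, 0.088, 0.001], [0.088, 0.996, -0.001], [-0.001, -0.0, -1.0]]
ft_force: [-0.4, 0.3, 3.6]
grip_width: 0.0295
grip_force: 20.3
```

Request:
step_arm --motion '[[[0, 0, 0], [0, 0, 0], 15], [[0, 0, 0], [0, 0, 0], 15], [[0, 0, 0], [0, 0, 0], 15]]'

```text
clock: 17.12
ee_pos: [0.4553, -0.1174, 0.0346]
tcp_rot: [[-0.996, 0.088, 0.001], [0.088, 0.996, -0.0], [-0.001, -0.0, -1.0]]
ft_force: [-0.8, 0.3, 4.8]
grip_width: 0.0296
grip_force: 20.0
```

Request:
step_arm --motion '[[[0, 0, 0], [0, 0, -0.12], 15], [[0, 0, 0], [0, 0, -0.22], 15], [[0, 0, 0], [0, 0, -0.22], 15], [[0, 0, 0], [0, 0, -0.1], 15], [[0, 0, 0], [0.015, -0.1, 0], 15]]'

```text
clock: 17.75
ee_pos: [0.4514, -0.1368, 0.1679]
tcp_rot: [[-0.996, 0.086, 0.004], [0.086, 0.996, -0.001], [-0.004, -0.001, -1.0]]
ft_force: [-0.2, -0.2, -1.4]
grip_width: 0.0294
grip_force: 20.0
```

Request:
step_arm --motion '[[[0, 0, 0], [0.029, -0.206, 0], 15], [[0, 0, 0], [0.029, -0.206, 0], 15], [[0, 0, 0], [0.029, -0.206, 0], 15], [[0, 0, 0], [0.029, -0.206, 0], 15], [[0, 0, 0], [0.015, -0.106, 0], 15]]'

```text
clock: 18.38
ee_pos: [0.4069, -0.3211, 0.1654]
tcp_rot: [[-0.996, 0.09, -0.001], [0.09, 0.996, 0.001], [0.001, 0.001, -1.0]]
ft_force: [0.3, 0.7, -0.0]
grip_width: 0.0296
grip_force: 20.0
```

Request:
step_arm --motion '[[[0, 0, 0], [0, 0, 0], 15], [[0, 0, 0], [0, 0, 0], 15], [[0, 0, 0], [0, 0, 0], 15]]'

```text
clock: 18.75
ee_pos: [0.408, -0.3184, 0.1659]
tcp_rot: [[-0.996, 0.086, -0.0], [0.086, 0.996, 0.001], [0.0, 0.001, -1.0]]
ft_force: [-0.4, 0.1, -0.4]
grip_width: 0.0299
grip_force: 20.0
```

```bash
python3 - <<'E'
from h import *
go([.408,-.322,.040],85)
E
```

```text
t 18.75 turn [ 0. -0.  0.] shift before [-0.002 -0.019  0.629] after [-0.002 -0.018  0.629] yaw 85.0
```

Request:
step_arm --motion '[[[0, 0, 0], [0, -0.018, 0.15], 15], [[0, 0, 0], [0, 0, 0.2], 15], [[0, 0, 0], [0, 0, 0.15], 15], [[0, 0, 0], [0, 0, 0.08], 15], [[0, 0, 0], [0, 0, 0.035], 15]]'

```text
clock: 19.38
ee_pos: [0.4075, -0.3227, 0.0425]
tcp_rot: [[-0.996, 0.087, -0.0], [0.087, 0.996, 0.001], [0.001, 0.001, -1.0]]
ft_force: [-0.3, -0.1, 0.2]
grip_width: 0.03
grip_force: 20.0
```

Request:
step_arm --motion '[[[0, 0, 0], [0, 0, 0.012], 15], [[0, 0, 0], [0, 0, 0], 15], [[0, 0, 0], [0, 0, 0], 60], [[0, 0, 0], [0, 0, 0], 60], [[0, 0, 0], [0, 0, 0], 60]]'

```text
clock: 20.0
ee_pos: [0.4075, -0.3236, 0.041]
tcp_rot: [[-0.996, 0.088, 0.0], [0.088, 0.996, -0.0], [-0.001, -0.0, -1.0]]
ft_force: [-0.2, -0.5, -0.8]
grip_width: 0.0564
grip_force: 0.0
```

Request:
step_arm --motion '[[[0, 0, 0], [0, 0, 0], 60], [[0, 0, 0], [0, 0, -0.15], 60], [[0, 0, 0], [0, 0, -0.25], 76], [[0, 0, 0], [0, 0, -0.25], 76], [[0, 0, 0], [0, 0, -0.25], 76]]'

```text
clock: 20.62
ee_pos: [0.4071, -0.3231, 0.2222]
tcp_rot: [[-0.996, 0.088, -0.0], [0.088, 0.996, 0.0], [0.0, 0.0, -1.0]]
ft_force: [0.9, 0.1, -0.3]
grip_width: 0.0759
grip_force: 0.0
```

Request:
step_arm --motion '[[[0, 0, 0], [-0.108, 0.21, 0], 76], [[0, 0, 0], [-0.108, 0.21, 0], 76], [[0, 0, 0], [-0.108, 0.21, 0], 76], [[0, 0, 0], [-0.108, 0.21, 0], 76], [[0, 0, 0], [-0.108, 0.21, 0], 76]]'

```text
clock: 21.25
ee_pos: [0.534, -0.1223, 0.2207]
tcp_rot: [[-0.996, 0.088, 0.0], [0.088, 0.996, -0.0], [-0.0, -0.0, -1.0]]
ft_force: [0.4, -0.4, 0.2]
grip_width: 0.0762
grip_force: 0.0
```

Request:
step_arm --motion '[[[0, 0, 0], [-0.108, 0.21, 0], 76], [[0, 0, 0], [-0.108, 0.21, 0], 76], [[0, 0, 0], [-0.108, 0.21, 0], 76], [[0, 0, 0], [0, 0, 0], 76], [[0, 0, 0], [0, 0, 0], 76]]'

```text
clock: 21.88
ee_pos: [0.6086, -0.0042, 0.2203]
tcp_rot: [[-0.996, 0.088, -0.001], [0.088, 0.996, -0.001], [0.001, -0.001, -1.0]]
ft_force: [0.5, -0.3, 0.3]
grip_width: 0.076
grip_force: 0.0
```

```bash
python3 - <<'E'
from h import *
go([.610,-.002,.036],85)
f=ctrl.grab_frame("scene"); cv2.imwrite("pics/s4.png",f[:,:,::-1])
E
```

```text
t 21.88 turn [-0.    -0.001 -0.   ] shift before [-0.007  0.012  0.921] after [-0.006  0.012  0.921] yaw 85.0
```

View pics/s4.png

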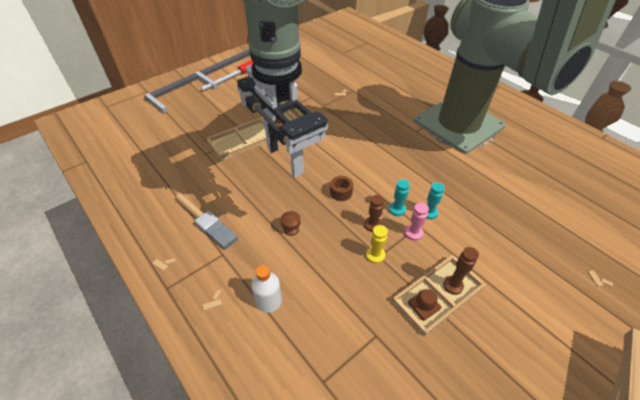

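The gripper hovers near the knob, which is undisturbed at (291,222). The near pocket of the three-pocket tray is hidden, so I'll check it later.

Request:
step_arm --motion '[[[0, 0, 0], [-0.006, 0.012, 0.25], 76], [[0, 0, 0], [0, 0, 0.25], 76], [[0, 0, 0], [0, 0, 0.22], 76], [[0, 0, 0], [0, 0, 0.13], 76], [[0, 0, 0], [0, 0, 0.07], 76]]'

```text
clock: 22.55
ee_pos: [0.6088, -0.0029, 0.035]
tcp_rot: [[-0.996, 0.09, -0.003], [0.09, 0.996, 0.0], [0.003, -0.0, -1.0]]
ft_force: [-0.3, -0.2, -0.1]
grip_width: 0.076
grip_force: 0.0
```

Request:
step_arm --motion '[[[0, 0, 0], [0, 0, 0], 76], [[0, 0, 0], [0, 0, 0], 25], [[0, 0, 0], [0, 0, 0], 25], [[0, 0, 0], [0, 0, 0], 25], [[0, 0, 0], [0, 0, 0], 25]]'

```text
clock: 23.18
ee_pos: [0.611, -0.0015, 0.0374]
tcp_rot: [[-0.996, 0.088, 0.001], [0.088, 0.996, -0.0], [-0.001, 0.0, -1.0]]
ft_force: [-0.2, 0.2, 1.8]
grip_width: 0.0435
grip_force: 20.0
```

Request:
step_arm --motion '[[[0, 0, 0], [0, 0, 0], 25], [[0, 0, 0], [0, 0, 0], 25], [[0, 0, 0], [0, 0, 0], 25]]'

```text
clock: 23.55
ee_pos: [0.611, -0.0016, 0.0374]
tcp_rot: [[-0.996, 0.088, 0.001], [0.088, 0.996, 0.0], [-0.001, 0.0, -1.0]]
ft_force: [-1.1, 0.8, 5.7]
grip_width: 0.0433
grip_force: 20.0
```

Request:
step_arm --motion '[[[0, 0, 0], [0, 0, -0.12], 25], [[0, 0, 0], [0, 0, -0.22], 25], [[0, 0, 0], [0, 0, -0.22], 25], [[0, 0, 0], [0, 0, -0.14], 25], [[0, 0, 0], [0.003, -0.1, 0], 25]]'

```text
clock: 24.18
ee_pos: [0.6098, -0.0215, 0.1789]
tcp_rot: [[-0.996, 0.086, 0.005], [0.086, 0.996, -0.001], [-0.005, -0.001, -1.0]]
ft_force: [-0.3, -0.6, -1.1]
grip_width: 0.0435
grip_force: 20.0
```

Request:
step_arm --motion '[[[0, 0, 0], [0.006, -0.21, 0], 25], [[0, 0, 0], [0.006, -0.21, 0], 25], [[0, 0, 0], [0.006, -0.21, 0], 25], [[0, 0, 0], [0.006, -0.21, 0], 25], [[0, 0, 0], [0.006, -0.21, 0], 25]]'

```text
clock: 24.8
ee_pos: [0.5813, -0.2321, 0.1734]
tcp_rot: [[-0.996, 0.089, -0.004], [0.089, 0.996, 0.002], [0.005, 0.001, -1.0]]
ft_force: [0.6, 0.7, -0.9]
grip_width: 0.0433
grip_force: 20.0
```

Request:
step_arm --motion '[[[0, 0, 0], [0.006, -0.21, 0], 25], [[0, 0, 0], [0.006, -0.21, 0], 25], [[0, 0, 0], [0.003, -0.11, 0], 25], [[0, 0, 0], [0, 0, 0], 25], [[0, 0, 0], [0, 0, 0], 25]]'

```text
clock: 25.42
ee_pos: [0.5711, -0.3341, 0.1758]
tcp_rot: [[-0.996, 0.087, -0.001], [0.087, 0.996, 0.002], [0.001, 0.002, -1.0]]
ft_force: [0.1, -0.9, -0.1]
grip_width: 0.0434
grip_force: 20.0
```

```bash
python3 - <<'E'
from h import *
go([.572,-.336,.0425],85)
E
```

```text
t 25.43 turn [ 0.001 -0.001 -0.   ] shift before [-0.006 -0.01   0.666] after [-0.005 -0.009  0.666] yaw 85.0
```

Request:
step_arm --motion '[[[0, 0, 0], [-0.005, -0.009, 0.15], 25], [[0, 0, 0], [0, 0, 0.22], 25], [[0, 0, 0], [0, 0, 0.16], 25], [[0, 0, 0], [0, 0, 0.08], 25], [[0, 0, 0], [0, 0, 0.04], 25]]'

```text
clock: 26.05
ee_pos: [0.5725, -0.3362, 0.0462]
tcp_rot: [[-0.996, 0.087, -0.0], [0.087, 0.996, 0.0], [0.0, 0.0, -1.0]]
ft_force: [0.2, 0.5, 0.2]
grip_width: 0.0432
grip_force: 20.0
```

Request:
step_arm --motion '[[[0, 0, 0], [0, 0, 0.013], 25], [[0, 0, 0], [0, 0, 0], 25], [[0, 0, 0], [0, 0, 0], 70], [[0, 0, 0], [0, 0, 0], 70], [[0, 0, 0], [0, 0, 0], 70]]'

```text
clock: 26.68
ee_pos: [0.5723, -0.3375, 0.0445]
tcp_rot: [[-0.996, 0.088, 0.001], [0.088, 0.996, -0.0], [-0.001, -0.0, -1.0]]
ft_force: [-0.4, 0.2, 0.1]
grip_width: 0.0687
grip_force: 0.0
```

Request:
step_arm --motion '[[[0, 0, 0], [0, 0, 0], 70], [[0, 0, 0], [0, 0, -0.15], 70], [[0, 0, 0], [0, 0, -0.25], 90], [[0, 0, 0], [0, 0, -0.25], 90], [[0, 0, 0], [0, 0, -0.25], 90]]'

```text
clock: 27.3
ee_pos: [0.572, -0.3372, 0.2256]
tcp_rot: [[-0.996, 0.088, -0.0], [0.088, 0.996, 0.0], [0.0, 0.0, -1.0]]
ft_force: [0.3, 0.4, -0.5]
grip_width: 0.0897
grip_force: 0.0
```

Request:
step_arm --motion '[[[0, 0, 0], [0.094, 0.195, 0], 90], [[0, 0, 0], [0.094, 0.195, 0], 90], [[0, 0, 0], [0.094, 0.195, 0], 90], [[0, 0, 0], [0.094, 0.195, 0], 90], [[0, 0, 0], [0.094, 0.195, 0], 90]]'

```text
clock: 27.92
ee_pos: [0.495, -0.1335, 0.2241]
tcp_rot: [[-0.996, 0.088, 0.0], [0.088, 0.996, 0.0], [-0.0, 0.0, -1.0]]
ft_force: [0.5, -0.5, 0.2]
grip_width: 0.0898
grip_force: 0.0
```

Request:
step_arm --motion '[[[0, 0, 0], [0.094, 0.195, 0], 90], [[0, 0, 0], [0.094, 0.195, 0], 90], [[0, 0, 0], [0.094, 0.195, 0], 90], [[0, 0, 0], [0, 0, 0], 90], [[0, 0, 0], [0, 0, 0], 90]]'

```text
clock: 28.55
ee_pos: [0.4502, -0.0137, 0.2243]
tcp_rot: [[-0.996, 0.088, 0.001], [0.088, 0.996, -0.001], [-0.001, -0.001, -1.0]]
ft_force: [0.0, -0.1, -0.4]
grip_width: 0.0901
grip_force: 0.0
```

```bash
python3 - <<'E'
from h import *
go([.448,-.013,.034],85)
f=ctrl.grab_frame("top"); cv2.imwrite("pics/t5.png",cv2.resize(f[105:285,190:490,::-1],None,fx=2.6,fy=2.6,interpolation=cv2.INTER_CUBIC))
E
```

```text
t 28.55 turn [-0.     0.001 -0.   ] shift before [0.012 0.003 0.952] after [0.011 0.002 0.952] yaw 85.0
```

View pics/t5.png

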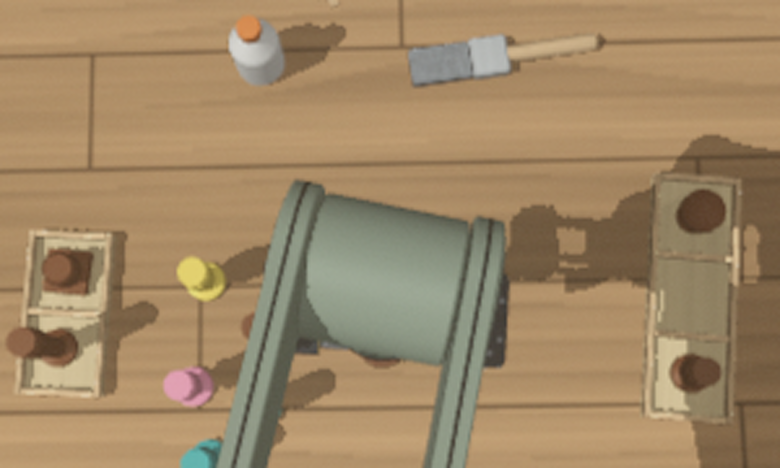

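The knob at (702,211) and the short stem at (695,372) stand in their pockets, and the bystanders haven't moved. The ring is last.

Request:
step_arm --motion '[[[0, 0, 0], [0.011, 0.002, 0.25], 90], [[0, 0, 0], [0, 0, 0.25], 90], [[0, 0, 0], [0, 0, 0.24], 90], [[0, 0, 0], [0, 0, 0.14], 90], [[0, 0, 0], [0, 0, 0.07], 90]]'

```text
clock: 29.22
ee_pos: [0.4469, -0.0136, 0.0323]
tcp_rot: [[-0.996, 0.09, -0.003], [0.09, 0.996, 0.0], [0.003, 0.0, -1.0]]
ft_force: [0.4, 0.4, -0.4]
grip_width: 0.0897
grip_force: 0.0
```

Request:
step_arm --motion '[[[0, 0, 0], [0, 0, 0], 90], [[0, 0, 0], [0, 0, 0], 40], [[0, 0, 0], [0, 0, 0], 40], [[0, 0, 0], [0, 0, 0], 40], [[0, 0, 0], [0, 0, 0], 40]]'

```text
clock: 29.85
ee_pos: [0.4481, -0.0127, 0.0346]
tcp_rot: [[-0.996, 0.088, 0.001], [0.088, 0.996, -0.0], [-0.001, -0.0, -1.0]]
ft_force: [0.3, 0.8, 3.1]
grip_width: 0.0562
grip_force: 20.0
```

Request:
step_arm --motion '[[[0, 0, 0], [0, 0, 0], 40], [[0, 0, 0], [0, 0, 0], 40], [[0, 0, 0], [0, 0, 0], 40]]'

```text
clock: 30.22
ee_pos: [0.4482, -0.0127, 0.0346]
tcp_rot: [[-0.996, 0.088, 0.001], [0.088, 0.996, -0.0], [-0.001, -0.0, -1.0]]
ft_force: [-1.5, 0.2, 5.0]
grip_width: 0.0558
grip_force: 20.0
```

Request:
step_arm --motion '[[[0, 0, 0], [0, 0, -0.12], 40], [[0, 0, 0], [0, 0, -0.22], 40], [[0, 0, 0], [0, 0, -0.22], 40], [[0, 0, 0], [0, 0, -0.14], 40], [[0, 0, 0], [-0.022, -0.097, 0], 40]]'

```text
clock: 30.85
ee_pos: [0.4521, -0.0324, 0.1766]
tcp_rot: [[-0.996, 0.086, 0.005], [0.086, 0.996, -0.001], [-0.006, -0.001, -1.0]]
ft_force: [0.2, 0.0, -0.9]
grip_width: 0.056
grip_force: 20.0
```

Request:
step_arm --motion '[[[0, 0, 0], [-0.043, -0.194, 0], 40], [[0, 0, 0], [-0.043, -0.194, 0], 40], [[0, 0, 0], [-0.043, -0.194, 0], 40], [[0, 0, 0], [-0.043, -0.194, 0], 40], [[0, 0, 0], [-0.043, -0.194, 0], 40]]'

```text
clock: 31.48
ee_pos: [0.4758, -0.2305, 0.1734]
tcp_rot: [[-0.996, 0.088, -0.001], [0.088, 0.996, 0.001], [0.001, 0.001, -1.0]]
ft_force: [0.3, 0.4, -0.4]
grip_width: 0.0565
grip_force: 20.0
```

Request:
step_arm --motion '[[[0, 0, 0], [-0.043, -0.194, 0], 40], [[0, 0, 0], [-0.043, -0.194, 0], 40], [[0, 0, 0], [-0.022, -0.097, 0], 40], [[0, 0, 0], [0, 0, 0], 40], [[0, 0, 0], [0, 0, 0], 40]]'

```text
clock: 32.1
ee_pos: [0.4888, -0.3265, 0.1736]
tcp_rot: [[-0.996, 0.087, -0.001], [0.087, 0.996, 0.002], [0.001, 0.001, -1.0]]
ft_force: [0.8, 0.3, 0.3]
grip_width: 0.056
grip_force: 20.0
```

```bash
python3 - <<'E'
from h import *
go([.490,-.329,.0405],85)
E
```

```text
t 32.1 turn [ 0.001 -0.001 -0.   ] shift before [-0.008 -0.013  0.665] after [-0.007 -0.012  0.665] yaw 85.0
```

Request:
step_arm --motion '[[[0, 0, 0], [-0.007, -0.012, 0.15], 40], [[0, 0, 0], [0, 0, 0.22], 40], [[0, 0, 0], [0, 0, 0.16], 40], [[0, 0, 0], [0, 0, 0.08], 40], [[0, 0, 0], [0, 0, 0.04], 40]]'

```text
clock: 32.72
ee_pos: [0.4903, -0.3296, 0.0437]
tcp_rot: [[-0.996, 0.087, -0.0], [0.087, 0.996, 0.0], [0.0, 0.0, -1.0]]
ft_force: [0.1, 0.7, 0.1]
grip_width: 0.0566
grip_force: 20.0
```

Request:
step_arm --motion '[[[0, 0, 0], [0, 0, 0.013], 40], [[0, 0, 0], [0, 0, 0], 40], [[0, 0, 0], [0, 0, 0], 76], [[0, 0, 0], [0, 0, 0], 76], [[0, 0, 0], [0, 0, 0], 76]]'

```text
clock: 33.35
ee_pos: [0.4904, -0.3307, 0.0418]
tcp_rot: [[-0.996, 0.088, 0.001], [0.088, 0.996, -0.0], [-0.001, -0.0, -1.0]]
ft_force: [-0.1, -0.4, 0.4]
grip_width: 0.0757
grip_force: 0.0
```

Request:
step_arm --motion '[[[0, 0, 0], [0, 0, 0], 76], [[0, 0, 0], [0, 0, -0.15], 76], [[0, 0, 0], [0, 0, -0.25], 76], [[0, 0, 0], [0, 0, -0.25], 76], [[0, 0, 0], [0, 0, -0.25], 76]]'

```text
clock: 33.98
ee_pos: [0.49, -0.3303, 0.2229]
tcp_rot: [[-0.996, 0.088, -0.0], [0.088, 0.996, 0.0], [0.0, 0.0, -1.0]]
ft_force: [0.0, -0.2, 0.1]
grip_width: 0.0758
grip_force: 0.0
```

Request:
step_arm --motion '[[[0, 0, 0], [0, 0.2, -0.1], 76], [[0, 0, 0], [0, 0.2, 0], 76], [[0, 0, 0], [0, 0.2, 0], 76], [[0, 0, 0], [0, 0.2, 0], 76], [[0, 0, 0], [0, 0.2, 0], 76]]'

```text
clock: 34.6
ee_pos: [0.5078, -0.13, 0.2415]
tcp_rot: [[-0.996, 0.088, 0.0], [0.088, 0.996, 0.0], [-0.0, 0.0, -1.0]]
ft_force: [0.2, 0.4, -1.0]
grip_width: 0.0758
grip_force: 0.0
```

Request:
step_arm --motion '[[[0, 0, 0], [0, 0, 0], 76], [[0, 0, 0], [0, 0, 0], 76], [[0, 0, 0], [0, 0, 0], 76], [[0, 0, 0], [0, 0, 0], 76]]'

```text
clock: 35.1
ee_pos: [0.5078, -0.1323, 0.2414]
tcp_rot: [[-0.996, 0.09, -0.0], [0.09, 0.996, -0.0], [0.0, -0.0, -1.0]]
ft_force: [-0.3, 0.6, 0.5]
grip_width: 0.0761
grip_force: 0.0
```

```bash
python3 - <<'E'
from h import *
f=ctrl.grab_frame("top"); cv2.imwrite("pics/t6.png",cv2.resize(f[105:285,190:490,::-1],None,fx=2.6,fy=2.6,interpolation=cv2.INTER_CUBIC))
f=ctrl.grab_frame("scene"); cv2.imwrite("pics/s6.png",f[:,:,::-1])
E
```

```text
(no output)
```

View pics/t6.png

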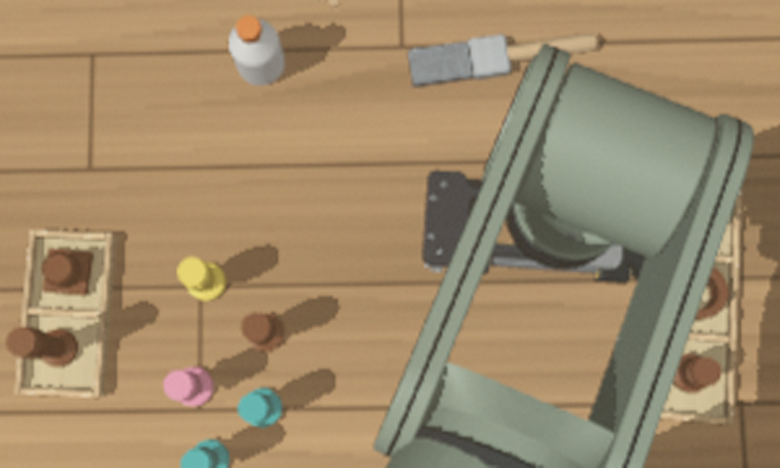

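View pics/s6.png

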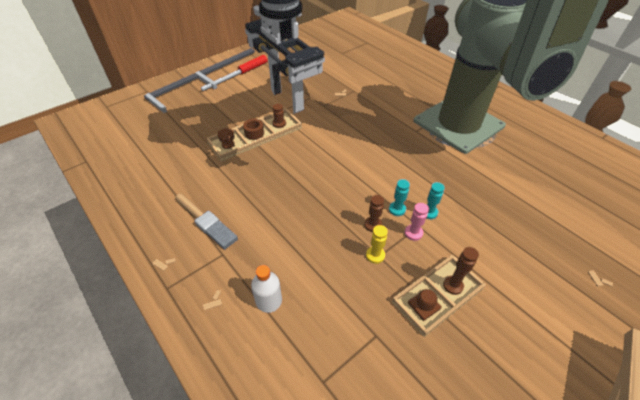

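In the scene view the knob (227,138), ring (254,129) and short stem (279,117) stand in the three-pocket tray. The foot (428,302) and tall stem (461,270) stand in the two-pocket tray. The middle stem, glue and brush are unmoved, so I'm handing in.

```bash
python3 -c "
from workcell import ctrl
print(ctrl.job_done())"
```

```text
the job is handed in; nothing more can be done
None
```

I handed the job in at about 35 s: the last pictures show all five parts upright in their own pockets of the right trays, and the middle stem, glue bottle and brush where they started; no verdict was returned.

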